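Load the slide rack through the spring flap of the drying tunnel

TASK

Put the slide rack by its blue grip onto the lane of the drying tunnel and slide it in, without forcing it, through the orange spring flap until the flap has swung shut behind it. Then press it gently but firmly home on the sprung bumper that you will feel at the far end, let go, and leave the rack inside behind the shut flap; leave the jar, the timer and the tape roll where they are.

Things in the scene. Friction and masses are not known exactly. Their poses are not given: they have to be found in the camera images.
- rack: Loose grey slide staining rack with glass slides, 70 mm long (its x), 44 mm wide (its y), 34 mm high, about 0.3 kg, a blue grip standing over its middle on thin wires. Origin: centre of the underside; z up. Either end may go in first. Its plastic slides easily on the tunnel's slippery floor, between the rails.
- grip (a point): Point in the rack's blue grip, 70 mm above the rack's underside: take it here and the fingertips pass over the tunnel's roof. The grip is 24 mm along the rack's x, 18 mm along its y, and reaches from 46 to 90 mm above the underside. Gripped firmly over its 24 mm, fingers before and behind, the rack does not tip when pushed.
- tunnel: Low drying tunnel fixed to the worktop: white walls, pale roof with a lengthwise slot, pale metal floor 4 mm thick. Origin: on the worktop, on the lane's centre line, in the plane of the shut flap; x points into the tunnel, z up. An open lane leads to the flap from x = -100 to -8 mm; the housing spans x = -8 to +202 mm, y = -36 to +50 mm. Inside, the rack slides straight along x.
- lane (a point): Middle of the open lane on its floor, 52 mm before the flap's plane: a rack set down centred here, along the lane, is clear of the flap by 17 mm. Two round steel rails 6 mm high guide it, 49 mm apart, flaring to 68 mm in the outermost 20 mm.
- roof (a point): Top of the roof on the centre line over the shut flap, 48 mm above the worktop; roof 4 mm thick. A slot 20 mm wide along the centre line, open at the front and 165 mm deep, lets the rack's wires pass while its grip moves above the roof.
- far_end (a point): Point on the floor 165 mm behind the flap, near the sprung rubber bumper, whose place varies unmeasured: the rack meets it with its centre 103 to 127 mm past the flap's plane. It yields 6 mm, 4 N at first touch to 11 N, then is solid. Home: pressed with 7 N or more for 0.3 s, 18 N never exceeded; sliding the rack takes 1 to 2 N besides. On release it pushes the rack back a few mm.
- flap (a joint): Orange spring flap, 30 mm high, 64 mm wide, hinged upright at its left end (tunnel x = 0, y = +38 mm), swings inward only: 0 shut, 1.45 rad fully open. The rack pushes it open (some 3 to 5 N along the lane at first); it then presses on the rack's left side with 2 to 3 N and shuts by itself when the rack's trailing end is over 65 mm past its plane (rack centre beyond 100 mm).
- jar_4: Bystander: white jar with a yellow cap, 65 mm across, 75 mm high. Origin: centre of the underside.
- timer: Bystander: white timer, 66x64x19 mm, lying flat. Origin: centre of the underside.
- tape_roll: Bystander: cream tape roll, 63 mm across, 19 mm high. Origin: centre of the underside.
Not all that is in view belongs to the job. What is shaped like the rack but pink or turquoise is not meant.

How it is judged:
On the way, in this order (a step that is already met when the one before it is completed fails the run):
1. the rack, entering the tunnel, has pushed the flap well open (more than 0.6 rad) (value of joint flap above 0.6 rad and x of rack in the frame of tunnel between -0.03 and 0.1 m), for 0.1 s.
2. with the flap shut behind it (below 0.06 rad), the rack is pressed on the bumper with 7 N or more for 0.3 s (value of joint flap below 0.06 rad and x of rack in the frame of tunnel above 0.1 m and contact force between rack and bumper_pad_c0 above 7 N), for 0.3 s.
At the end, for the whole second after the job is handed in: The rack stands upright (within 0.1 rad) and at rest (below 0.01 m/s) on the tunnel's floor (within 5 mm), its centre 100 to 137 mm behind the flap's plane and within 8 mm of the centre line, and the flap is shut (below 0.06 rad) (x of rack in the frame of tunnel between 0.1 and 0.137 m and y of rack in the frame of tunnel between -0.008 and 0.008 m and z of rack in the frame of tunnel below 0.009 m and angle between rack's own z axis and vertical below 0.1 rad and value of joint flap below 0.06 rad and linear speed of rack below 0.01 m/s); the robot touches nothing.
It fails at once if the rack pressed on the bumper with more than 18 N (contact force between rack and bumper_pad_c0 above 18 N).
It fails at once if the rack rammed into the flap or the tunnel's front wall with more than 25 N (contact force between rack and flap_c0 above 25 N or contact force between rack and flap_c1 above 25 N or contact force between rack and tunnel_c8 above 25 N or contact force between rack and tunnel_c9 above 25 N).
It fails at once if the jar, the timer or the tape roll moved by more than 20 mm (distance of any of jar_4, timer, tape_roll from where it was at the start of the episode above 0.02 m).
It also fails if it takes over 72 s, if anything falls off the work surface, if the arm or the gripper's body presses on something with over 40 N, if the wrist force passes 120 N, or if a joint passes its speed limit or range.

ROBOT

A 6-joint arm with a two-finger parallel gripper is mounted at the origin on a cart in front of the work surface, level with it; the furniture and walls round the work are solid. World frame = base frame: x ahead of the robot, y to its left, z up, the work surface at z = 0. Lengths are in m, angles in rad, forces in N, time in s.
With the tool pointing down it reaches from about 0.3 to 0.875 m from the base axis. Payload 6.4 kg.
Tool frame: the origin (TCP) lies at the very end of the fingers, on their centre line; the grasp point (between the pads) lies 19 mm behind it; z points along the fingers, y is the line along which they close (so a half turn about z gives the same grasp; the last joint's range is limited). The gripper opens to 85 mm and grips with 20 to 120 N. Pads are 22 mm wide; open, the fingers measure 114 mm over their backs; the gripper's body (76 mm by 85 mm) begins 54 mm behind the grasp point. The pads swing forward as they close: fully open they stand 13 mm farther back than shut.
Start: joints at [1.074, 0.181, 1.607, -0, 1.354, -0.206], TCP at [0.165, 0.551, 0.231] pointing down, gripper open.
Joint ranges: [-2.99, 2.99], [-0.89, 2.07], [0.3, 2.58], [-1.14, 4.28], [0, 2.63], [-3.12, 3.12]. Speed limits (rad/s): [2.57, 2.57, 3.01, 3.14, 3.14, 3.14].

INTERFACE

Orientations are given as a unit quaternion [w, x, y, z].
In Python, from bench import ctrl gives the robot as it stands.
- The arm moves only by the tool jog_arm, never from a script. Its argument "series" is a list that holds one entry, the list of rows, each a list of 7 numbers: the shift along the tool's x, y, z in mm, then the turn, a rotation vector about the tool's x, y, z in rad, then the finger opening in mm, from 0 to 85.4. In form: [[[tx, ty, tz, rx, ry, rz, gripper], ...]]. A call has exactly 10 rows; each row shifts and turns the commanded pose from where the row before left it, along the tool's axes as they then stand; what a row does not reach is not made up. A row lasts 1/10 s, in which the tool goes at most 50 mm and 8.59 degrees, less where a joint would pass 70% of its speed; a pose out of reach is approached as far as the arm can. A call with a gripper value outside its range is refused whole. The fingers move at their own pace and stop on an object; the grip force is fixed at half the most. Time passes only in rows, so rows that do not move let the fingers close, or fill a call up. It gives the time, the measured TCP pose, the force, the opening and the grip force at its end, in the units of the state.
- ctrl.get_obs(): the state, without advancing time (a new reading comes with each control period).
- ctrl.camera(name): name is "scene" or "top" or "wrist"; returns a dict with "frame" (480x640x3 uint8, blue, green, red), "z_map" (480x640 float32, m along the optical axis (not along the pixel's ray), 0 where there is no reading), "fx", "fy", "cx", "cy" (pixels), "xyz" and "rotation" of the camera in the world. Camera axes: x right, y down, z forward; pixel columns grow to the right and rows downward; lengths in m; the calibration is good to about 2 mm. A picture is of the moment at which its call begins.
- ctrl.hand_in(): hands the job in; it is judged then, once.
The state is a dict: "time_s": time; "q": joint angles; "dq": joint speeds; "joint_efforts": joint torques, N m; "eef_pos": TCP position; "eef_rot": TCP orientation; "wrist_force": force on the tool from outside, world axes, zero at the start; "torque": the same for the moment, N m; "opening": opening from 0.0 (shut) to 1.0 (fully open); "grasp_force": force on a finger pad.
Only numpy, scipy, OpenCV 4.12 (cv2) and the standard library are available. Lean on these libraries where they do the work, as an engineer would, in place of code of your own. Each camera call takes 0.05 s, during which the arm holds its last target. There are 200 camera calls.

## Working session

There is one attempt and no reset: what is moved stays moved. The work goes in short steps, Python scripts to look and compute and a tool call to move; the robot and the scene stay as the last step left them, time stands still between calls to the robot, and variables do not carry over. Pictures are saved under pics/ and viewed, at most 10 in all, crops included, and the job is handed in when it is done.

Besides the shell and the picture viewer there is one more tool, called as name(argument=value, ...) on one line, values as JSON. jog_arm: Moves the arm, as the interface text tells. Its arguments: {"type":"object","properties":{"series":{"type":"array"}},"required":["series"]}

```bash
ls; mkdir -p pics
cat > h.py <<'E'
import numpy as np,cv2
from bench import ctrl
from scipy.spatial.transform import Rotation as R
def rot(c):
    r=np.array(c["rotation"],float)
    return r if r.shape==(3,3) else R.from_quat(r,scalar_first=True).as_matrix()
def cloud(c):
    z=c["z_map"];v,u=np.mgrid[:480,:640]
    p=np.stack([(u-c["cx"])/c["fx"]*z,(v-c["cy"])/c["fy"]*z,z],-1)
    return p@rot(c).T+np.array(c["xyz"])
def ray(c,u,v,h):
    d=rot(c)@np.array([(u-c["cx"])/c["fx"],(v-c["cy"])/c["fy"],1.]);o=np.array(c["xyz"])
    return o+d*(h-o[2])/d[2]
E
python3 - <<'E'
from h import *
for n in ["top","scene"]:
    c=ctrl.camera(n);cv2.imwrite(f"pics/{n}0.png",c["frame"]);np.save(f"{n}0.npy",c,allow_pickle=True)
    print(n,c["xyz"],c["rotation"],c["fx"],c["cx"],c["cy"],(c["z_map"]>0).mean())
o=ctrl.get_obs();print(o)
E
```

```text
pics
top [ 0.47249909 -0.12229752  1.07141973] [ 0.03410467 -0.70550342  0.7071683  -0.03185583] 443.4468538395867 328.2396749246843 236.74514848638964 0.9957356770833333
scene [0.2401859  0.47979157 0.66165249] [ 0.10200524 -0.22213813  0.87613107 -0.41550444] 478.6693332774036 320.3025085578305 234.76123211573318 0.9959602864583333
{'time_s': 0.1, 'q': array([ 1.07369039e+00,  1.81493832e-01,  1.60789993e+00,  7.66445871e-06,
        1.35378804e+00, -2.06288728e-01]), 'dq': array([ 0.00105923, -0.00013147, -0.00427116,  0.00079351,  0.00048229,
        0.00029219]), 'joint_efforts': array([-4.14651631e-04, -4.45868361e+01, -3.52242279e+01, -1.26790255e-04,
        4.01949277e-03,  8.43520547e-05]), 'eef_pos': array([0.16460861, 0.55042308, 0.23046291]), 'eef_rot': array([-2.77237505e-04,  1.44897506e-01,  9.89446351e-01, -7.44650443e-04]), 'wrist_force': array([-0.24055237, -0.16663975,  0.53091627]), 'torque': array([0.01882101, 0.05439229, 0.01245971]), 'grasp_force': 0.0, 'opening': 0.995857861449011}
```

View pics/top0.png

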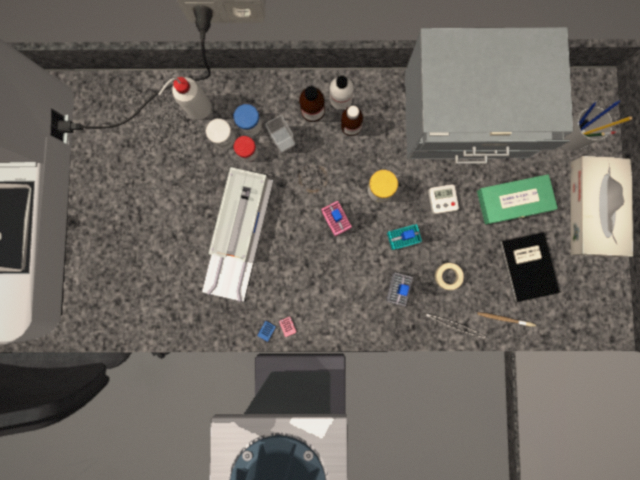

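View pics/scene0.png

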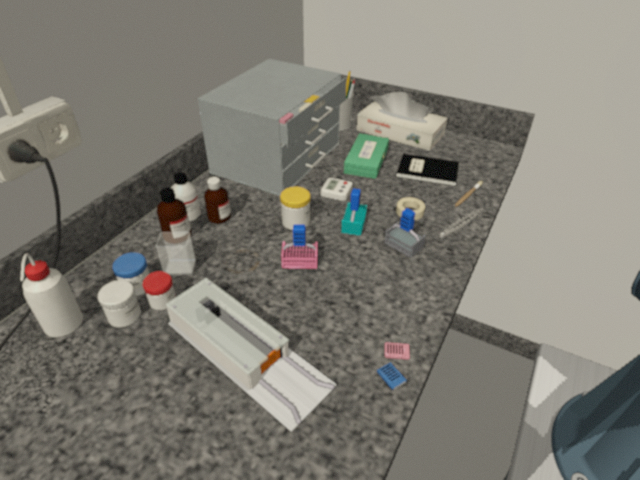

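The top view shows the grey rack at (400,288), grip at (404,290), and the tunnel from about (225,298) at the lane's mouth to (245,170) at the back. The scene view shows the orange flap at (270,360) and the same layout. Tape roll (450,276), timer (444,199) and jar (384,184) lie to the right.

Run:
```python
from h import *
for n,T,K in [("top",(200,160,280,305),(375,260,425,315)),("scene",(160,270,340,430),(375,195,435,260))]:
    c=np.load(f"{n}0.npy",allow_pickle=True).item();P=cloud(c);f=c["frame"].astype(int)
    m=np.zeros((480,640),bool);m[T[1]:T[3],T[0]:T[2]]=1
    z=P[...,2]
    def rect(mm,l):
        mm=cv2.morphologyEx(mm.astype(np.uint8),cv2.MORPH_OPEN,np.ones((2,2)))
        k,lab,st,_=cv2.connectedComponentsWithStats(mm);
        if k<2: return print(l,"none")
        mm=lab==1+np.argmax(st[1:,4])
        q=P[mm][:,:2].astype(np.float32)*1000;r=cv2.minAreaRect(q);print(n,l,mm.sum(),np.round(r[0],1),np.round(r[1],1),round(r[2],2),"z",np.round(np.percentile(z[mm],[5,50,95]),4))
    rect(m&(z>.040)&(z<.056),"roof")
    rect(m&(z>.001)&(z<.056)&(f.min(-1)>120),"all")
    k=np.zeros((480,640),bool);k[K[1]:K[3],K[0]:K[2]]=1
    blue=k&(f[...,0]>f[...,2]+70)
    rect(blue,"blue");rect(blue&(z>.08),"griptop")
    rect(k&(z>.012)&(z<.045)&~blue,"rackbody")
    g=k&(z<.008)&(f.max(-1)<110);print("table z",np.median(z[g]))
    x,y,w,h=(T[0],T[1],T[2]-T[0],T[3]-T[1])
    a=cv2.resize(c["frame"][T[1]:T[3],T[0]:T[2]],None,fx=3.5,fy=3.5,interpolation=2) if n=="top" else cv2.resize(c["frame"][T[1]:T[3],T[0]:T[2]],None,fx=3,fy=3)
    b=cv2.resize(c["frame"][K[1]:K[3],K[0]:K[2]],None,fx=5,fy=5,interpolation=2)
    H=max(a.shape[0],b.shape[0]);o=np.zeros((H,a.shape[1]+b.shape[1],3),np.uint8);o[:a.shape[0],:a.shape[1]]=a;o[:b.shape[0],a.shape[1]:]=b
    cv2.imwrite(f"pics/{n}c.png",o);print(o.shape)
```

```text
top roof 2713 [600.2   0. ] [295.1 210.3] 77.21 z [0.0304 0.047  0.0502]
top all 4703 [554.9  10.3] [295.1 303. ] 77.18 z [0.0007 0.0445 0.0497]
top blue 93 [ 444.1 -291.7] [30.8 22.6] 75.61 z [0.0257 0.0895 0.0924]
top griptop 88 [ 444.3 -292.1] [30.1 22.1] 75.7 z [0.0256 0.0895 0.0925]
top rackbody 75 [ 467.4 -296.1] [50.2 23.6] 75.99 z [-0.001   0.0248  0.036 ]
table z -0.00047462949888354977
(508, 530, 3)
scene roof 4594 [447.3 216.3] [174.3 647.2] 53.24 z [0.0437 0.0493 0.0511]
scene all 10101 [443.5 200.7] [215.7 656. ] 54.28 z [0.0037 0.0258 0.0507]
scene blue 229 [359.8  55.2] [ 24.9 881.8] 14.12 z [0.0511 0.0733 0.0919]
scene griptop 93 [348.3  96.4] [ 20.7 796.5] 14.26 z [0.0791 0.088  0.0925]
scene rackbody 651 [367.3  79.2] [ 81.5 836.5] 12.05 z [0.0092 0.0268 0.0359]
table z 0.0015807771903896262
(480, 840, 3)
```

View pics/topc.png

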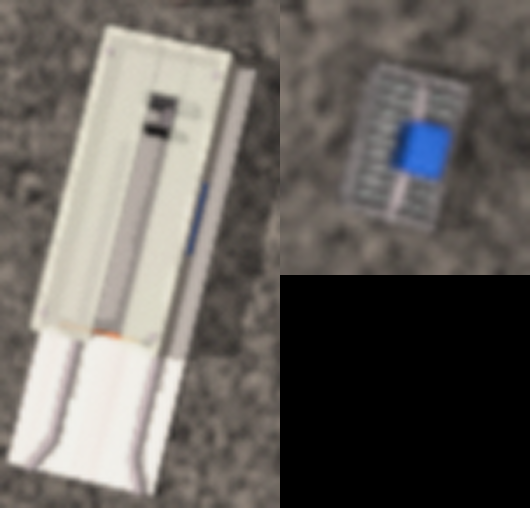

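The crop shows the rack and the tunnel turned almost alike, both about -13° from world x. The roof corners in the crop are at (107,27), (232,52), (158,348) and (33,328). The slot runs up the middle to about (155,125).

```bash
cat >> h.py <<'E'
def rays(c,m,h):
    v,u=np.nonzero(m);d=np.stack([(u-c["cx"])/c["fx"],(v-c["cy"])/c["fy"],np.ones(len(u))])
    d=rot(c)@d;o=np.array(c["xyz"])[:,None];return (o+d*(h-o[2])/d[2]).T
def big(m):
    k,l,s,_=cv2.connectedComponentsWithStats(m.astype(np.uint8),connectivity=4);return l==1+np.argmax(s[1:,4])
def axis(r):  # minAreaRect -> centre, long heading (deg), sizes
    b=cv2.boxPoints(r);e=[b[1]-b[0],b[2]-b[1]];L=max(e,key=np.linalg.norm)
    a=np.degrees(np.arctan2(L[1],L[0]));a=(a+90)%180-90;return np.round(r[0],1),round(float(a),2),np.round(sorted(r[1]),1)
E
python3 - <<'E'
from h import *
for n,T,K in [("top",(200,160,270,305),(375,260,425,315)),("scene",(160,270,340,430),(375,195,435,260))]:
    c=np.load(f"{n}0.npy",allow_pickle=True).item();P=cloud(c);f=c["frame"].astype(int);z=P[...,2]
    m=np.zeros((480,640),bool);m[T[1]:T[3],T[0]:T[2]]=1
    k=np.zeros((480,640),bool);k[K[1]:K[3],K[0]:K[2]]=1
    def rep(mm,h,l):
        mm=big(mm);q=rays(c,mm,h)[:,:2].astype(np.float32)*1000;print(n,l,mm.sum(),*axis(cv2.minAreaRect(q)))
    rep(m&(z>.043)&(z<.054)&(f.min(-1)>100),.048,"roof")
    blue=k&(f[...,0]>f[...,2]+60)
    if n=="top": rep(blue,.09,"blue")
    q=P[blue&(z>.085)&(z<.095)];print("griptop median",np.median(q,0),np.ptp(q,0))
    b=k&(z>.028)&(z<.042)&~blue;q=P[b][:,:2].astype(np.float32)*1000;print(n,"body",b.sum(),*axis(cv2.minAreaRect(q)))
    orange=m&(f[...,2]>f[...,0]+60);q=P[orange];print("flap",len(q),np.median(q,0),np.round(q.min(0),3),np.round(q.max(0),3))
    if n=="top":
        pts=np.array([[230.6,167.7],[266.3,174.9],[245.1,259.4],[209.4,253.7]])
        C=np.array([ray(c,u,v,.048) for u,v in pts]);print("corners",C.round(4).tolist())
        w=m&(f.min(-1)>215)&(z<.015);print("lane floor",w.sum());rep(w,.004,"lane")
        pk=np.array([[378-280,62],[470-280,85],[435-280,228],[345-280,205]])/5+[375,260]
        B=np.array([ray(c,u,v,.034)[:2]for u,v in pk]);print("rack manual",B.mean(0),np.degrees(np.arctan2(*(B[0]-B[3])[::-1])),np.degrees(np.arctan2(*(B[1]-B[2])[::-1])),np.linalg.norm(B[0]-B[3]),np.linalg.norm(B[1]-B[0]))
E
```

```text
top roof 2647 [622.9  92.3] -12.8 [ 87.1 209.7]
top blue 104 [ 447.8 -283.4] -18.52 [21.4 23.6]
griptop median [ 0.44751752 -0.28551388  0.08973334] [0.02420398 0.01962021 0.00853911]
top body 125 [ 447.9 -286.1] -15.13 [43.4 69.7]
flap 9 [0.52700742 0.10786873 0.03635753] [0.525 0.101 0.004] [0.529 0.117 0.039]
corners [[0.7321, 0.1103, 0.048], [0.7146, 0.0261, 0.048], [0.5162, 0.0729, 0.048], [0.5296, 0.1557, 0.048]]
lane floor 1140
top lane 741 [476.3 118.5] -13.96 [57.1 94. ]
rack manual [ 0.44736428 -0.28646229] -13.909931564731005 -14.883211135033795 0.0680233928054438 0.04398947810498484
scene roof 4493 [623.   94.4] -13.02 [ 89.5 214.7]
griptop median [ 0.44615184 -0.27990761  0.09081447] [0.02109195 0.02041661 0.00860347]
scene body 306 [ 447.6 -284.3] -12.46 [47.7 71.7]
flap 423 [0.54385478 0.09046115 0.04349291] [0.24  0.057 0.005] [0.796 0.48  0.662]
```

View pics/scenec.png

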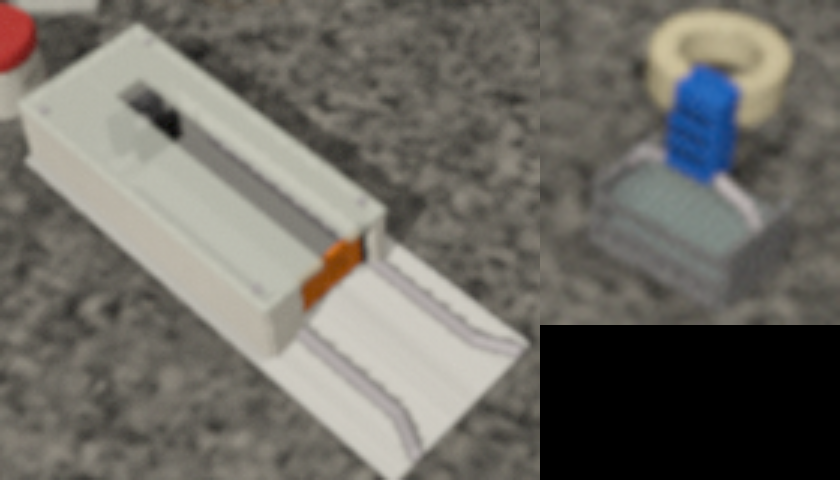

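The crop confirms the tunnel layout: the flap is shut at crop (330,270) and the slot is right of the roof's middle. The rack stands square with its grip upright.

Origin ≈ (0.527, 0.1075), yaw ≈ -13.0°. Grip ≈ (0.4477, -0.285), yaw ≈ -14°. Next I plan the approach rows.

```bash
cat >> h.py <<'E'
def plan(pos,yaw,n,grip,dec=1):
    """rows (tool axes) from the present pose to TCP pos (m), tool y heading yaw (deg), tool down"""
    o=ctrl.get_obs();p=np.array(o["eef_pos"]);r=R.from_quat(o["eef_rot"],scalar_first=True)
    a=np.radians(yaw);Y=np.array([np.cos(a),np.sin(a),0]);Z=np.array([0,0,-1.]);X=np.cross(Y,Z)
    rt=R.from_matrix(np.stack([X,Y,Z],1));rv=(r.inv()*rt).as_rotvec()/n;st=R.from_rotvec(rv)
    dw=(np.array(pos)-p)*1000/n;rows=[]
    for i in range(n):
        rows.append([round(float(v),dec) for v in r.inv().apply(dw)]+[round(float(v),4) for v in rv]+[grip]);r=r*st
    return rows
def obs():
    o=ctrl.get_obs();M=R.from_quat(o["eef_rot"],scalar_first=True).as_matrix()
    print("t",round(o["time_s"],2),"p",np.round(np.array(o["eef_pos"])*1000,1),"yaw",np.degrees(np.arctan2(M[1,1],M[0,1])).round(2),"z",M[:,2].round(3),"F",np.round(o["wrist_force"],1),"open",round(o["opening"]*85.4,1),"g",o["grasp_force"])
E
python3 -c "
from h import *
for r in plan([.4477,-.285,.16],-14,20,60):print(r)"
```

```text
[-25.5, -36.0, 3.6, -0.0001, 0.0, 0.0762, 60]
[-28.2, -33.9, 3.6, -0.0001, 0.0, 0.0762, 60]
[-30.7, -31.7, 3.6, -0.0001, 0.0, 0.0762, 60]
[-33.0, -29.2, 3.6, -0.0001, 0.0, 0.0762, 60]
[-35.2, -26.6, 3.6, -0.0001, 0.0, 0.0762, 60]
[-37.1, -23.9, 3.6, -0.0001, 0.0, 0.0762, 60]
[-38.8, -21.0, 3.5, -0.0001, 0.0, 0.0762, 60]
[-40.3, -18.0, 3.5, -0.0001, 0.0, 0.0762, 60]
[-41.5, -14.9, 3.5, -0.0001, 0.0, 0.0762, 60]
[-42.5, -11.6, 3.5, -0.0001, 0.0, 0.0762, 60]
[-43.3, -8.4, 3.5, -0.0001, 0.0, 0.0762, 60]
[-43.8, -5.1, 3.5, -0.0001, 0.0, 0.0762, 60]
[-44.1, -1.7, 3.5, -0.0001, 0.0, 0.0762, 60]
[-44.1, 1.7, 3.5, -0.0001, 0.0, 0.0762, 60]
[-43.8, 5.0, 3.5, -0.0001, 0.0, 0.0762, 60]
[-43.3, 8.3, 3.5, -0.0001, 0.0, 0.0762, 60]
[-42.6, 11.6, 3.5, -0.0001, 0.0, 0.0762, 60]
[-41.5, 14.8, 3.5, -0.0001, 0.0, 0.0762, 60]
[-40.3, 17.9, 3.5, -0.0001, 0.0, 0.0762, 60]
[-38.8, 20.9, 3.5, -0.0001, 0.0, 0.0762, 60]
```

jog_arm(series=[[[-25.5, -36, 3.5, 0, 0, 0.0762, 60], [-28.2, -33.9, 3.5, 0, 0, 0.0762, 60], [-30.7, -31.7, 3.5, 0, 0, 0.0762, 60], [-33, -29.2, 3.5, 0, 0, 0.0762, 60], [-35.2, -26.6, 3.5, 0, 0, 0.0762, 60], [-37.1, -23.9, 3.5, 0, 0, 0.0762, 60], [-38.8, -21, 3.5, 0, 0, 0.0762, 60], [-40.3, -18, 3.5, 0, 0, 0.0762, 60], [-41.5, -14.9, 3.5, 0, 0, 0.0762, 60], [-42.5, -11.6, 3.5, 0, 0, 0.0762, 60]]])

```text
time_s: 1.1
eef_pos: [0.3064, 0.1316, 0.1961]
eef_rot: [0.0, 0.504, 0.864, 0.0]
wrist_force: [1.2, 0.8, 0.5]
opening: 0.705
grasp_force: 0.0
```

jog_arm(series=[[[-43.3, -8.4, 3.5, 0, 0, 0.0762, 60], [-43.8, -5.1, 3.5, 0, 0, 0.0762, 60], [-44.1, -1.7, 3.5, 0, 0, 0.0762, 60], [-44.1, 1.7, 3.5, 0, 0, 0.0762, 60], [-43.8, 5, 3.5, 0, 0, 0.0762, 60], [-43.3, 8.3, 3.5, 0, 0, 0.0762, 60], [-42.6, 11.6, 3.5, 0, 0, 0.0762, 60], [-41.5, 14.8, 3.5, 0, 0, 0.0762, 60], [-40.3, 17.9, 3.5, 0, 0, 0.0762, 60], [-38.8, 20.9, 3.5, 0, 0, 0.0762, 60]]])

```text
time_s: 2.1
eef_pos: [0.448, -0.2862, 0.1606]
eef_rot: [-0.0, 0.789, 0.614, 0.0]
wrist_force: [0.3, 0.8, 0.9]
opening: 0.704
grasp_force: 0.0
```

```bash
python3 -c "
from h import *
obs();c=ctrl.camera('wrist');obs();cv2.imwrite('pics/w1.png',c['frame']);print(c['xyz'],rot(c)[:,2])
P=cloud(c);f=c['frame'].astype(int);z=P[...,2]
b=(f[...,0]>f[...,2]+60)&(z>.085)&(z<.096);b=big(b);q=P[b];print(b.sum(),axis(cv2.minAreaRect(q[:,:2].astype(np.float32)*1000)),np.median(q[:,2]))
b=(z>.029)&(z<.04);b=big(b);q=P[b];print(b.sum(),axis(cv2.minAreaRect(q[:,:2].astype(np.float32)*1000)))
"
```

```text
t 2.1 p [ 448.  -286.2  160.6] yaw -14.19 z [-0.     0.001 -1.   ] F [0.3 0.8 0.9] open 60.2 g 0.0
t 2.15 p [ 449.4 -292.4  160.2] yaw -14.56 z [ 0.001 -0.003 -1.   ] F [-2.1 -5.1  1. ] open 59.9 g 0.0
[ 0.46604916 -0.21488213  0.30296922] [-0.07272186 -0.28448625 -0.95591794]
1400 (array([ 570.4, -299.3]), -75.65, array([18.3, 24. ])) 0.08951415613324819
924 (array([ 656.3, -503. ]), -54.56, array([27.8, 46.3]))
```

View pics/w1.png

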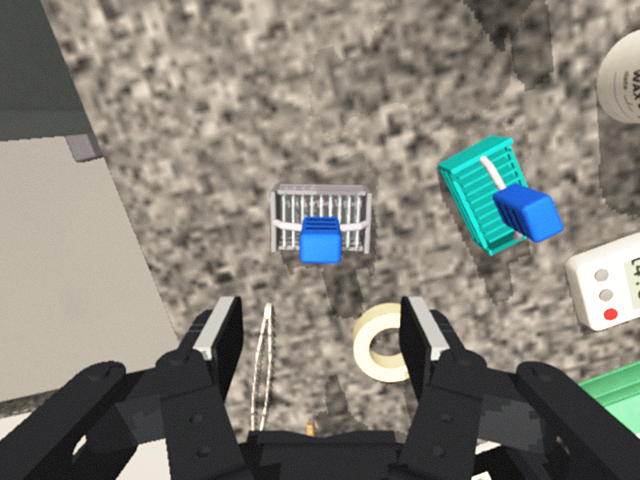

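The wrist view shows the grey rack's grip at (320,245), with the rack's long axis lying along the closing line. The turquoise decoy is at (505,200) and the tape roll at (385,345). I'll measure again with the arm settled.

```bash
python3 -c "
from h import *
for i in range(6):ctrl.camera('top')
obs();c=ctrl.camera('wrist');obs()
P=cloud(c);f=c['frame'].astype(int);z=P[...,2];near=np.hypot(P[...,0]-.4477,P[...,1]+.285)<.05
b=big((f[...,0]>f[...,2]+60)&(z>.086)&(z<.096)&near);q=P[b];print(b.sum(),axis(cv2.minAreaRect(q[:,:2].astype(np.float32)*1000)),np.median(q[:,2]))
b=(z>.028)&(z<.04)&near;q=P[b];print(b.sum(),axis(cv2.minAreaRect(q[:,:2].astype(np.float32)*1000)))
for r in plan([.4477,-.285,.052],-14,10,60):print(r)
"
```

```text
t 2.45 p [ 447.6 -283.2  161.2] yaw -13.9 z [-0.001  0.001 -1.   ] F [-0.5 -0.5  0.6] open 60.2 g 0.0
t 2.5 p [ 447.7 -283.2  161.4] yaw -13.89 z [-0.  0. -1.] F [-0.  -0.1  0.2] open 60.0 g 0.0
1209 (array([ 447.6, -285.6]), -16.14, array([17.6, 23.8])) 0.08955362746987738
1431 (array([ 447.4, -286. ]), -15.2, array([43.5, 70.2]))
[-0.2, 0.0, 10.9, -0.0, -0.0, 0.0002, 60]
[-0.2, 0.0, 10.9, -0.0, -0.0, 0.0002, 60]
[-0.2, 0.0, 10.9, -0.0, -0.0, 0.0002, 60]
[-0.2, 0.0, 10.9, -0.0, -0.0, 0.0002, 60]
[-0.2, 0.0, 10.9, -0.0, -0.0, 0.0002, 60]
[-0.2, 0.0, 10.9, -0.0, -0.0, 0.0002, 60]
[-0.2, 0.0, 10.9, -0.0, -0.0, 0.0002, 60]
[-0.2, 0.0, 10.9, -0.0, -0.0, 0.0002, 60]
[-0.2, 0.0, 10.9, -0.0, -0.0, 0.0002, 60]
[-0.2, 0.0, 10.9, -0.0, -0.0, 0.0002, 60]
```

jog_arm(series=[[[-0.5, 0, 13, 0, 0, 0.004, 60], [-0.5, 0, 13, 0, 0, 0.004, 60], [-0.5, 0, 13, 0, 0, 0.004, 60], [-0.5, 0, 13, 0, 0, 0.004, 60], [-0.6, 0, 13, 0, 0, 0.004, 60], [0, 0, 13, 0, 0, 0, 60], [0, 0, 13, 0, 0, 0, 60], [0, 0, 10, 0, 0, 0, 60], [0, 0, 6, 0, 0, 0, 60], [0, 0, 2, 0, 0, 0, 60]]])

```text
time_s: 3.5
eef_pos: [0.447, -0.2868, 0.0515]
eef_rot: [-0.001, 0.794, 0.608, -0.0]
wrist_force: [0.3, -0.2, 0.3]
opening: 0.702
grasp_force: 0.0
```

jog_arm(series=[[[0, 0, 0, 0, 0, 0, 60], [0, 0, 0, 0, 0, 0, 60], [0, 0, 0, 0, 0, 0, 45], [0, 0, 0, 0, 0, 0, 32], [0, 0, 0, 0, 0, 0, 25], [0, 0, 0, 0, 0, 0, 18], [0, 0, 0, 0, 0, 0, 10], [0, 0, 0, 0, 0, 0, 5], [0, 0, 0, 0, 0, 0, 5], [0, 0, 0, 0, 0, 0, 5]]])

```text
time_s: 4.5
eef_pos: [0.4475, -0.2873, 0.0527]
eef_rot: [0.0, 0.794, 0.608, 0.0]
wrist_force: [-1.2, 0.7, 4.8]
opening: 0.275
grasp_force: 59.6
```

jog_arm(series=[[[0, 0, -4, 0, 0, 0, 5], [0, 0, -8, 0, 0, 0, 5], [0, 0, -12, 0, 0, 0, 5], [0, 0, -12, 0, 0, 0, 5], [0, 0, -12, 0, 0, 0, 5], [0, 0, -12, 0, 0, 0, 5], [0, 0, -10, 0, 0, 0, 5], [0, 0, -6, 0, 0, 0, 5], [0, 0, -4, 0, 0, 0, 5], [0, 0, 0, 0, 0, 0, 5]]])

```text
time_s: 5.5
eef_pos: [0.4474, -0.2872, 0.1328]
eef_rot: [0.0, 0.794, 0.608, 0.0]
wrist_force: [-0.0, 1.3, -2.1]
opening: 0.272
grasp_force: 58.9
```

```bash
python3 -c "
from h import *
obs()
for r in plan([.4742,.1192,.12],-13,20,5):print(r)
"
```

```text
t 5.5 p [ 447.4 -287.2  132.8] yaw -15.12 z [ 0.    -0.001 -1.   ] F [-0.   1.3 -2.1] open 23.2 g 58.85528326034546
[20.0, -4.0, 0.6, 0.0, 0.0, -0.0019, 5]
[20.0, -4.0, 0.6, 0.0, 0.0, -0.0019, 5]
[20.0, -3.9, 0.6, 0.0, 0.0, -0.0019, 5]
[20.0, -3.9, 0.6, 0.0, 0.0, -0.0019, 5]
[20.0, -3.9, 0.6, 0.0, 0.0, -0.0019, 5]
[20.0, -3.8, 0.6, 0.0, 0.0, -0.0019, 5]
[20.0, -3.8, 0.6, 0.0, 0.0, -0.0019, 5]
[20.0, -3.8, 0.6, 0.0, 0.0, -0.0019, 5]
[20.0, -3.7, 0.6, 0.0, 0.0, -0.0019, 5]
[20.0, -3.7, 0.6, 0.0, 0.0, -0.0019, 5]
[20.0, -3.6, 0.6, 0.0, 0.0, -0.0019, 5]
[20.0, -3.6, 0.6, 0.0, 0.0, -0.0019, 5]
[20.1, -3.6, 0.6, 0.0, 0.0, -0.0019, 5]
[20.1, -3.5, 0.6, 0.0, 0.0, -0.0019, 5]
[20.1, -3.5, 0.6, 0.0, 0.0, -0.0019, 5]
[20.1, -3.5, 0.6, 0.0, 0.0, -0.0019, 5]
[20.1, -3.4, 0.6, 0.0, 0.0, -0.0019, 5]
[20.1, -3.4, 0.6, 0.0, 0.0, -0.0019, 5]
[20.1, -3.3, 0.6, 0.0, 0.0, -0.0019, 5]
[20.1, -3.3, 0.6, 0.0, 0.0, -0.0019, 5]
```

jog_arm(series=[[[10, -2, 0.6, 0, 0, -0.002, 5], [20, -4, 0.6, 0, 0, -0.002, 5], [22, -4.4, 0.6, 0, 0, -0.002, 5], [22, -4.3, 0.6, 0, 0, -0.002, 5], [22, -4.3, 0.6, 0, 0, -0.002, 5], [22, -4.2, 0.6, 0, 0, -0.002, 5], [22, -4.2, 0.6, 0, 0, -0.002, 5], [22, -4.1, 0.6, 0, 0, -0.002, 5], [22, -4.1, 0.6, 0, 0, -0.002, 5], [22, -4, 0.6, 0, 0, -0.002, 5]]])

```text
time_s: 6.5
eef_pos: [0.46, -0.0759, 0.1255]
eef_rot: [-0.001, 0.788, 0.616, -0.0]
wrist_force: [0.0, -0.0, -2.3]
opening: 0.272
grasp_force: 58.9
```

jog_arm(series=[[[22, -4, 0.6, 0, 0, -0.002, 5], [22, -4, 0.6, 0, 0, -0.002, 5], [22, -3.9, 0.6, 0, 0, -0.002, 5], [22, -3.8, 0.6, 0, 0, -0.002, 5], [22, -3.8, 0.6, 0, 0, -0.002, 5], [22, -3.7, 0.6, 0, 0, -0.002, 5], [20, -3.3, 0.6, 0, 0, -0.002, 5], [20, -3.3, 0.6, 0, 0, -0.002, 5], [15, -2.4, 0.6, 0, 0, -0.002, 5], [8, -1.3, 0.6, 0, 0, -0.002, 5]]])

```text
time_s: 7.5
eef_pos: [0.4728, 0.1213, 0.1196]
eef_rot: [-0.001, 0.781, 0.624, -0.001]
wrist_force: [0.4, -1.5, -2.4]
opening: 0.277
grasp_force: 58.8
```

jog_arm(series=[[[0, 0, 4, 0, 0, 0, 5], [0, 0, 8, 0, 0, 0, 5], [0, 0, 8, 0, 0, 0, 5], [0, 0, 8, 0, 0, 0, 5], [0, 0, 8, 0, 0, 0, 5], [0, 0, 4, 0, 0, 0, 5], [0, 0, 2, 0, 0, 0, 5], [0, 0, 0, 0, 0, 0, 5], [0, 0, 0, 0, 0, 0, 5], [0, 0, 0, 0, 0, 0, 5]]])

```text
time_s: 8.5
eef_pos: [0.4742, 0.1197, 0.0787]
eef_rot: [0.0, 0.782, 0.624, 0.0]
wrist_force: [0.7, 0.1, -1.7]
opening: 0.274
grasp_force: 58.9
```

Run:
```python
from h import *
obs();out=[]
for n in ["top","scene","wrist"]:
    c=ctrl.camera(n);np.save(f"{n}2.npy",c,allow_pickle=True);P=cloud(c)
    z=P[...,2];near=np.hypot(P[...,0]-.48,P[...,1]-.119)<.08
    v,u=np.nonzero(near);print(n,u.min(),u.max(),v.min(),v.max())
    u0,v0=int((u.min()+u.max())/2),int((v.min()+v.max())/2);s=120 if n=="wrist" else 60
    u0=max(s,min(640-s,u0));v0=max(s,min(480-s,v0))
    out.append(cv2.resize(c["frame"][v0-s:v0+s,u0-s:u0+s],(266,266),interpolation=2));print(u0-s,v0-s,266/2/s)
cv2.imwrite("pics/m2.png",cv2.hconcat(out))
obs()
```

```text
t 8.5 p [474.2 119.7  78.7] yaw -12.83 z [ 0.001 -0.    -1.   ] F [ 0.7  0.1 -1.7] open 23.4 g 58.85868430137634
top 104 262 241 325
123 223 2.216666666666667
scene 215 361 81 435
228 198 2.216666666666667
wrist 0 639 0 479
199 119 1.1083333333333334
t 8.65 p [474.  119.7  78.6] yaw -12.83 z [ 0.001 -0.    -1.   ] F [-1.5  0.  -2. ] open 23.6 g 58.85941922664642
```

View pics/m2.png

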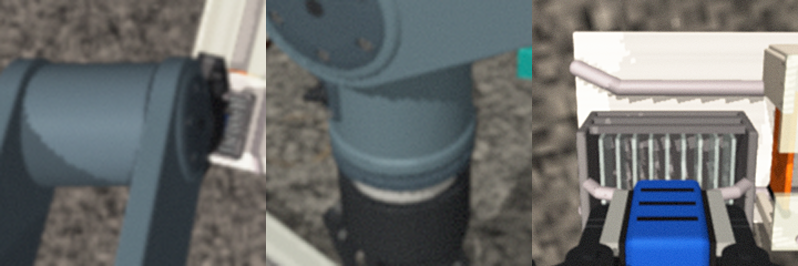

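The wrist panel (right) shows the held rack square to the lane, its left top edge at panel y≈115. The left rail is at y≈88 and the orange flap at x≈785. The arm hides the rack in the other two views, so I'll measure rail and rack from the wrist depth.

Run:
```python
from h import *
c=np.load("wrist2.npy",allow_pickle=True).item();P=cloud(c);f=c["frame"].astype(int)
a=np.radians(-13.);Rt=np.array([[np.cos(a),-np.sin(a)],[np.sin(a),np.cos(a)]]);Q=(P[...,:2]-[.527,.1075])@Rt*1000;z=P[...,2]*1000
m=(Q[...,0]>-110)&(Q[...,0]<0)&(abs(Q[...,1])<60)
def fit(mm,l):
    q=Q[mm]; 
    for x0 in range(-95,0,12):
        s=q[(q[:,0]>x0)&(q[:,0]<x0+12)]
        if len(s)>5: print(l,x0,len(s),"y",np.percentile(s[:,1],[2,50,98]).round(1))
for lo,hi in [(1,4),(8,12)]: print(lo,hi,(m&(z>lo)&(z<hi)).sum())
fit(m&(z>8)&(z<13)&(Q[...,1]>12),"rail")
fit(m&(z>56)&(z<65)&(Q[...,1]<40),"racktop")
fit(m&(z<6.5)&(z>2.5)&(Q[...,1]>0),"floor")
r=m&(z>54)&(z<65)&(f.max(-1)-f.min(-1)<40);print("rack z",np.percentile(z[r],[10,50,90]),"x",np.percentile(Q[r][:,0],[1,99]))
print(axis(cv2.minAreaRect(Q[r].astype(np.float32))))
b=big((f[...,0]>f[...,2]+60)&m&(z>70));q=Q[b];print("grip",b.sum(),axis(cv2.minAreaRect(q[z[b]>np.percentile(z[b],50)].astype(np.float32))),np.percentile(z[b],[50,95]))
o=(f[...,2]>f[...,0]+70)&(f[...,2]>f[...,1]+50)&(abs(Q[...,1])<60)&(abs(Q[...,0])<60);print("flap",o.sum(),np.median(Q[o],0),np.percentile(Q[o],[5,95],axis=0))
for x0 in range(0,200,40):
  h=(Q[...,0]>x0)&(Q[...,0]<x0+40)&(z>44)&(z<53)&(abs(Q[...,1])<80);
  if h.sum():print("roof",x0,h.sum(),np.percentile(Q[h][:,1],[1,99]))
t=np.array([474.1,119.7])/1000-[.527,.1075];print("tcp in tunnel",t@Rt*1000)
```

```text
1 4 6700
8 12 2379
rail -95 302 y [29.8 34.7 40. ]
rail -83 276 y [25.9 30.  34. ]
rail -71 279 y [25.9 29.5 32.5]
rail -59 251 y [25.9 29.5 32.5]
rail -47 264 y [25.9 29.5 32.4]
rail -35 256 y [25.9 29.4 32.5]
rail -23 264 y [25.9 29.4 32.6]
rail -11 199 y [13.3 32.  50.5]
racktop -95 858 y [-15.5   4.8  22.6]
racktop -83 238 y [-7.8  7.8 18.9]
racktop -71 187 y [ 0.5 11.3 18.9]
racktop -59 152 y [ 2.2 10.  19. ]
racktop -47 151 y [-0.3  9.8 19.1]
racktop -35 409 y [-9.4  6.  22.3]
racktop -23 611 y [-16.3   5.3  23. ]
floor -95 1189 y [17.5 41.3 55.1]
floor -83 1183 y [17.9 41.  55.1]
floor -71 1225 y [17.8 40.9 55.2]
floor -59 1209 y [17.8 40.8 54.8]
floor -47 1210 y [17.9 40.9 54.8]
floor -35 1212 y [17.9 40.9 54.8]
floor -23 1274 y [15.  39.9 54.8]
floor -11 1100 y [ 1.  19.5 54.9]
rack z [55.45850338 58.06172458 60.36383084] x [-89.28121871 -19.90081937]
(array([-54.6,   1.5]), 0.31, array([43.9, 70.3]))
grip 6636 (array([-54.5,   1.9]), -0.21, array([18.2, 23.2])) [114.35030245 116.34335362]
flap 864 [-1.60983909 -3.63736763] [[ -1.94666816 -16.73242961]
 [  0.67934728  14.41027259]]
roof 0 12149 [-34.49301727  50.31153939]
roof 40 12264 [-34.7805836   50.35503019]
roof 80 3482 [-35.31934891  49.10670848]
tcp in tunnel [-5.42885793e+01 -1.25959844e-02]
```

Rack centre and rail centre agree within ~0.5 mm, and the yaw is aligned, so I'll lower it straight down.

jog_arm(series=[[[0, 0, 3, 0, 0, 0, 5], [0, 0, 3, 0, 0, 0, 5], [0, 0, 3, 0, 0, 0, 5], [0, 0, 3, 0, 0, 0, 5], [0, 0, 3, 0, 0, 0, 5], [0, 0, 2, 0, 0, 0, 5], [0, 0, 2, 0, 0, 0, 5], [0, 0, 1, 0, 0, 0, 5], [0, 0, 1, 0, 0, 0, 5], [0, 0, 0, 0, 0, 0, 5]]])

```text
time_s: 9.65
eef_pos: [0.4738, 0.1197, 0.0572]
eef_rot: [-0.0, 0.782, 0.624, -0.0]
wrist_force: [0.8, 0.2, -2.2]
opening: 0.275
grasp_force: 58.9
```

```bash
python3 -c "
from h import *
obs()"
```

```text
t 9.65 p [473.8 119.7  57.2] yaw -12.83 z [-0. -0. -1.] F [ 0.8  0.2 -2.2] open 23.5 g 58.86102318763733
```

jog_arm(series=[[[0, 0, 0.3, 0, 0, 0, 5], [0, 0, 0.3, 0, 0, 0, 5], [0, 0, 0.3, 0, 0, 0, 5], [0, 0, 0.3, 0, 0, 0, 5], [0, 0, 0, 0, 0, 0, 5], [0, 0, 0, 0, 0, 0, 5], [0, 0, 0, 0, 0, 0, 5], [0, 0, 0, 0, 0, 0, 5], [0, 0, 0, 0, 0, 0, 5], [0, 0, 0, 0, 0, 0, 5]]])

```text
time_s: 10.65
eef_pos: [0.4744, 0.1197, 0.0567]
eef_rot: [0.0, 0.782, 0.624, 0.0]
wrist_force: [-2.1, -0.5, 5.9]
opening: 0.269
grasp_force: 59.8
```

Run:
```python
from h import *
obs();c=ctrl.camera("wrist");obs();cv2.imwrite("pics/w3.png",c["frame"]);P=cloud(c);f=c["frame"].astype(int)
a=np.radians(-13.);Rt=np.array([[np.cos(a),-np.sin(a)],[np.sin(a),np.cos(a)]]);Q=(P[...,:2]-[.527,.1075])@Rt*1000;z=P[...,2]*1000
m=(Q[...,0]>-110)&(Q[...,0]<0)&(abs(Q[...,1])<60)
r=m&(z>33)&(z<43)&(f.max(-1)-f.min(-1)<40)&(Q[...,1]<35)&(Q[...,0]<-10);print("rack z",np.percentile(z[r],[50,90,98]),axis(cv2.minAreaRect(Q[r].astype(np.float32))))
q=Q[m&(z>8)&(z<13)&(Q[...,0]<-25)&(Q[...,0]>-75)&(Q[...,1]>22)];print("rail",np.percentile(q[:,1],[2,50,98]))
```

```text
t 10.65 p [474.4 119.7  56.7] yaw -12.83 z [ 0.001  0.    -1.   ] F [-2.1 -0.5  5.9] open 23.0 g 59.7663277387619
t 10.7 p [474.4 119.7  56.7] yaw -12.83 z [ 0.001 -0.    -1.   ] F [-0.8  0.4  5.5] open 23.4 g 59.76661026477814
rack z [36.54435663 38.45981173 41.34356075] (array([-54.4,   1.8]), 0.11, array([43.2, 70.2]))
rail [22.39434512 29.32592122 32.708894  ]
```

View pics/w3.png

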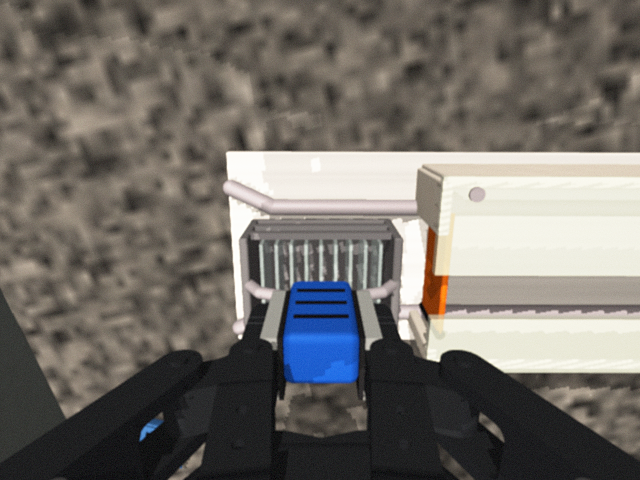

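The wrist view shows the rack seated between the rails: rail top at (330,207), rack edge at (320,225), shut flap at (435,280). Rack top at 38 mm means it is on the floor. I'll ease the down-force slightly and slide toward the flap.

jog_arm(series=[[[0, 0, -0.5, 0, 0, 0.003, 5], [0, 1, 0, 0, 0, 0, 5], [0, 2, 0, 0, 0, 0, 5], [0, 2, 0, 0, 0, 0, 5], [0, 2, 0, 0, 0, 0, 5], [0, 2, 0, 0, 0, 0, 5], [0, 2, 0, 0, 0, 0, 5], [0, 2, 0, 0, 0, 0, 5], [0, 2, 0, 0, 0, 0, 5], [0, 2, 0, 0, 0, 0, 5]]])

```text
time_s: 11.7
eef_pos: [0.4906, 0.1158, 0.0567]
eef_rot: [0.0, 0.783, 0.622, 0.0]
wrist_force: [-1.0, 0.6, 4.2]
opening: 0.273
grasp_force: 59.7
```

jog_arm(series=[[[0, 2, 0, 0, 0, 0, 5], [0, 2, 0, 0, 0, 0, 5], [0, 2, 0, 0, 0, 0, 5], [0, 2, 0, 0, 0, 0, 5], [0, 2, 0, 0, 0, 0, 5], [0, 2, 0, 0, 0, 0, 5], [0, 2, 0, 0, 0, 0, 5], [0, 2, 0, 0, 0, 0, 5], [0, 2, 0, 0, 0, 0, 5], [0, 2, 0, 0, 0, 0, 5]]])

```text
time_s: 12.7
eef_pos: [0.5091, 0.1111, 0.0567]
eef_rot: [-0.0, 0.783, 0.623, -0.001]
wrist_force: [-5.8, -0.2, 9.4]
opening: 0.274
grasp_force: 60.4
```

jog_arm(series=[[[0, 2, -0.3, 0, 0, 0, 5], [0, 2, 0, 0, 0, 0, 5], [0, 2, 0, 0, 0, 0, 5], [0, 2, 0, 0, 0, 0, 5], [0, 2, 0, 0, 0, 0, 5], [0, 2, 0, 0, 0, 0, 5], [0, 2, 0, 0, 0, 0, 5], [0, 2, 0, 0, 0, 0, 5], [0, 2, 0, 0, 0, 0, 5], [0, 2, 0, 0, 0, 0, 5]]])

```text
time_s: 13.7
eef_pos: [0.5289, 0.1065, 0.0567]
eef_rot: [-0.0, 0.783, 0.623, -0.001]
wrist_force: [-3.4, -2.3, 4.6]
opening: 0.27
grasp_force: 59.8
```

```bash
cat >> h.py <<'E'
def tun():
    o=ctrl.get_obs();a=np.radians(-13.);Rt=np.array([[np.cos(a),-np.sin(a)],[np.sin(a),np.cos(a)]])
    print("tunnel xy",((np.array(o["eef_pos"])[:2]-[.527,.1075])@Rt*1000).round(1),"F along/left/up",(np.array(o["wrist_force"])[:2]@Rt).round(1),o["wrist_force"][2].round(1));obs()
E
python3 -c "
from h import *
tun()"
```

```text
tunnel xy [ 2.1 -0.6] F along/left/up [-2.7 -3. ] 4.6
t 13.7 p [528.9 106.5  56.7] yaw -13.0 z [-0.001 -0.001 -1.   ] F [-3.4 -2.3  4.6] open 23.0 g 59.819018840789795
```

jog_arm(series=[[[0, 3, 0, 0, 0, 0, 5], [0, 3, 0, 0, 0, 0, 5], [0, 3, 0, 0, 0, 0, 5], [0, 3, 0, 0, 0, 0, 5], [0, 3, 0, 0, 0, 0, 5], [0, 3, 0, 0, 0, 0, 5], [0, 3, 0, 0, 0, 0, 5], [0, 3, 0, 0, 0, 0, 5], [0, 3, 0, 0, 0, 0, 5], [0, 3, 0, 0, 0, 0, 5]]])

```text
time_s: 14.7
eef_pos: [0.5588, 0.1, 0.0567]
eef_rot: [0.0, 0.783, 0.622, -0.0]
wrist_force: [-2.2, -2.7, 1.7]
opening: 0.273
grasp_force: 59.4
```

jog_arm(series=[[[0, 3, 0, 0, 0, 0, 5], [0, 3, 0, 0, 0, 0, 5], [0, 3, 0, 0, 0, 0, 5], [0, 3, 0, 0, 0, 0, 5], [0, 3, 0, 0, 0, 0, 5], [0, 3, 0, 0, 0, 0, 5], [0, 3, 0, 0, 0, 0, 5], [0, 3, 0, 0, 0, 0, 5], [0, 3, 0, 0, 0, 0, 5], [0, 3, 0, 0, 0, 0, 5]]])

```text
time_s: 15.7
eef_pos: [0.5879, 0.0933, 0.0567]
eef_rot: [-0.0, 0.783, 0.622, -0.0]
wrist_force: [-0.9, -1.2, -1.6]
opening: 0.269
grasp_force: 59.0
```

```bash
python3 -c "
from h import *
tun()"
```

```text
tunnel xy [62.6 -0.1] F along/left/up [-0.6 -1.3] -1.6
t 15.7 p [587.9  93.3  56.7] yaw -13.01 z [-0. -0. -1.] F [-0.9 -1.2 -1.6] open 23.0 g 58.97172152996063
```

jog_arm(series=[[[0, 3, 0.2, 0, 0, 0, 5], [0, 3, 0, 0, 0, 0, 5], [0, 3, 0, 0, 0, 0, 5], [0, 3, 0, 0, 0, 0, 5], [0, 3, 0, 0, 0, 0, 5], [0, 3, 0, 0, 0, 0, 5], [0, 3, 0, 0, 0, 0, 5], [0, 3, 0, 0, 0, 0, 5], [0, 2, 0, 0, 0, 0, 5], [0, 2, 0, 0, 0, 0, 5]]])

```text
time_s: 16.7
eef_pos: [0.6153, 0.087, 0.0567]
eef_rot: [0.0, 0.783, 0.622, 0.0]
wrist_force: [-1.1, -1.4, -0.7]
opening: 0.274
grasp_force: 59.0
```

jog_arm(series=[[[0, 1, 0, 0, 0, 0, 5], [0, 1, 0, 0, 0, 0, 5], [0, 1, 0, 0, 0, 0, 5], [0, 1, 0, 0, 0, 0, 5], [0, 0, 0, 0, 0, 0, 5], [0, 0, 0, 0, 0, 0, 5], [0, 0, 0, 0, 0, 0, 5], [0, 0, 0, 0, 0, 0, 5], [0, 0, 0, 0, 0, 0, 5], [0, 0, 0, 0, 0, 0, 5]]])

```text
time_s: 17.7
eef_pos: [0.6191, 0.0861, 0.0567]
eef_rot: [0.0, 0.783, 0.622, 0.0]
wrist_force: [0.1, -1.5, 0.1]
opening: 0.275
grasp_force: 59.0
```

```bash
python3 -c "
from h import *
tun()"
```

```text
tunnel xy [94.6 -0.1] F along/left/up [ 0.5 -1.5] 0.1
t 17.7 p [619.1  86.1  56.7] yaw -13.01 z [ 0. -0. -1.] F [ 0.1 -1.5  0.1] open 23.5 g 59.00981783866882
```

jog_arm(series=[[[0, 0.6, 0, 0, 0, 0, 5], [0, 0.6, 0, 0, 0, 0, 5], [0, 0.6, 0, 0, 0, 0, 5], [0, 0.6, 0, 0, 0, 0, 5], [0, 0.6, 0, 0, 0, 0, 5], [0, 0.6, 0, 0, 0, 0, 5], [0, 0.6, 0, 0, 0, 0, 5], [0, 0.6, 0, 0, 0, 0, 5], [0, 0.6, 0, 0, 0, 0, 5], [0, 0.6, 0, 0, 0, 0, 5]]])

```text
time_s: 18.7
eef_pos: [0.6249, 0.0849, 0.0567]
eef_rot: [-0.0, 0.783, 0.622, 0.0]
wrist_force: [-0.3, -0.3, 0.5]
opening: 0.272
grasp_force: 59.3
```

jog_arm(series=[[[0, 0.5, 0, 0, 0, 0, 5], [0, 0.5, 0, 0, 0, 0, 5], [0, 0.5, 0, 0, 0, 0, 5], [0, 0.5, 0, 0, 0, 0, 5], [0, 0.5, 0, 0, 0, 0, 5], [0, 0.5, 0, 0, 0, 0, 5], [0, 0.5, 0, 0, 0, 0, 5], [0, 0.5, 0, 0, 0, 0, 5], [0, 0, 0, 0, 0, 0, 5], [0, 0, 0, 0, 0, 0, 5]]])

```text
time_s: 19.7
eef_pos: [0.6289, 0.0839, 0.0567]
eef_rot: [0.0, 0.783, 0.622, 0.0]
wrist_force: [-0.3, -0.6, 0.9]
opening: 0.271
grasp_force: 59.3
```

jog_arm(series=[[[0, 0.5, 0, 0, 0, 0, 5], [0, 0.5, 0, 0, 0, 0, 5], [0, 0.5, 0, 0, 0, 0, 5], [0, 0.5, 0, 0, 0, 0, 5], [0, 0.5, 0, 0, 0, 0, 5], [0, 0.5, 0, 0, 0, 0, 5], [0, 0.5, 0, 0, 0, 0, 5], [0, 0.5, 0, 0, 0, 0, 5], [0, 0, 0, 0, 0, 0, 5], [0, 0, 0, 0, 0, 0, 5]]])

```text
time_s: 20.7
eef_pos: [0.6313, 0.0834, 0.0568]
eef_rot: [-0.001, 0.783, 0.623, -0.001]
wrist_force: [-7.0, 1.8, 7.4]
opening: 0.269
grasp_force: 60.1
```

Run:
```python
from h import *
tun()
a=np.radians(-13.);Rt=np.array([[np.cos(a),-np.sin(a)],[np.sin(a),np.cos(a)]])
for n in ["wrist","scene","top"]:
    c=ctrl.camera(n);cv2.imwrite(f"pics/{n}4.png",c["frame"]);P=cloud(c);f=c["frame"].astype(int);Q=(P[...,:2]-[.527,.1075])@Rt*1000
    o=(f[...,2]>f[...,0]+60)&(f[...,2]>f[...,1]+40)&(abs(Q[...,0])<90)&(abs(Q[...,1])<60);print(n,o.sum(), np.percentile(Q[o],[5,50,95],axis=0).round(1).tolist() if o.sum() else "")
tun()
```

```text
tunnel xy [107.  -0.] F along/left/up [-7.2  0.1] 7.4
t 20.7 p [631.3  83.4  56.8] yaw -12.99 z [-0.003  0.    -1.   ] F [-7.   1.8  7.4] open 23.0 g 60.083452463150024
wrist 1499 [[-0.1, -18.1], [1.3, -7.5], [1.9, 3.3]]
scene 205 [[-2.1, -18.5], [-1.1, -0.5], [0.3, 19.5]]
top 4 [[-1.1, -3.9], [0.2, -2.3], [0.9, 0.8]]
tunnel xy [107.  -0.] F along/left/up [-6.8 -0.9] 7.2
t 20.85 p [631.3  83.4  56.8] yaw -12.99 z [-0.003  0.    -1.   ] F [-6.9  0.7  7.2] open 23.2 g 60.08474886417389
```

View pics/wrist4.png

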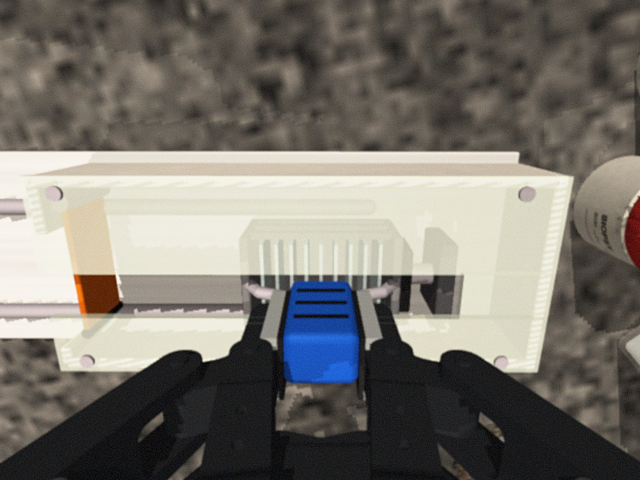

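The wrist view shows the flap shut at (95,270). The rack is against the bumper around (440,270), with about 7 N along the lane. I'll press a few mm further.

jog_arm(series=[[[0, 0.5, -0.2, 0, 0, 0, 5], [0, 0.5, 0, 0, 0, 0, 5], [0, 0.5, 0, 0, 0, 0, 5], [0, 0.5, 0, 0, 0, 0, 5], [0, 0.5, 0, 0, 0, 0, 5], [0, 0.5, 0, 0, 0, 0, 5], [0, 0.5, 0, 0, 0, 0, 5], [0, 0, 0, 0, 0, 0, 5], [0, 0, 0, 0, 0, 0, 5], [0, 0, 0, 0, 0, 0, 5]]])

```text
time_s: 21.85
eef_pos: [0.6338, 0.0828, 0.0569]
eef_rot: [-0.002, 0.783, 0.623, -0.002]
wrist_force: [-10.4, 1.2, 9.5]
opening: 0.269
grasp_force: 60.3
```

```bash
python3 -c "
from h import *
tun()"
```

```text
tunnel xy [ 1.096e+02 -1.000e-01] F along/left/up [-10.4  -1.2] 9.5
t 21.85 p [633.8  82.8  56.9] yaw -12.99 z [-0.005  0.001 -1.   ] F [-10.4   1.2   9.5] open 23.0 g 60.3381872177124
```

jog_arm(series=[[[0, 0.3, -0.2, 0, 0, 0, 5], [0, 0.3, 0, 0, 0, 0, 5], [0, 0.3, 0, 0, 0, 0, 5], [0, 0.3, 0, 0, 0, 0, 5], [0, 0, 0, 0, 0, 0, 5], [0, 0, 0, 0, 0, 0, 5], [0, 0, 0, 0, 0, 0, 5], [0, 0, 0, 0, 0, 0, 5], [0, 0, 0, 0, 0, 0, 5], [0, 0, 0, 0, 0, 0, 5]]])

```text
time_s: 22.85
eef_pos: [0.6345, 0.0826, 0.0569]
eef_rot: [-0.002, 0.783, 0.623, -0.002]
wrist_force: [-10.9, 1.5, 9.8]
opening: 0.275
grasp_force: 60.4
```

```bash
python3 -c "
from h import *
tun()"
```

```text
tunnel xy [ 1.103e+02 -1.000e-01] F along/left/up [-11.  -1.] 9.8
t 22.85 p [634.5  82.6  56.9] yaw -12.98 z [-0.006  0.001 -1.   ] F [-10.9   1.5   9.8] open 23.5 g 60.36369502544403
```

jog_arm(series=[[[0, 0.3, 0, 0, 0, 0, 5], [0, 0.3, 0, 0, 0, 0, 5], [0, 0, 0, 0, 0, 0, 5], [0, 0, 0, 0, 0, 0, 5], [0, 0, 0, 0, 0, 0, 5], [0, 0, 0, 0, 0, 0, 5], [0, 0, 0, 0, 0, 0, 5], [0, 0, 0, 0, 0, 0, 5], [0, 0, 0, 0, 0, 0, 5], [0, 0, 0, 0, 0, 0, 5]]])

```text
time_s: 23.85
eef_pos: [0.6349, 0.0826, 0.0569]
eef_rot: [-0.002, 0.782, 0.623, -0.002]
wrist_force: [-12.0, 1.7, 10.5]
opening: 0.279
grasp_force: 60.5
```

jog_arm(series=[[[0, -0.5, 0, 0, 0, 0, 5], [0, -0.5, 0, 0, 0, 0, 5], [0, -0.5, 0, 0, 0, 0, 5], [0, -0.5, 0, 0, 0, 0, 5], [0, -0.5, 0, 0, 0, 0, 5], [0, -0.5, 0, 0, 0, 0, 5], [0, -0.5, 0, 0, 0, 0, 5], [0, -0.5, 0, 0, 0, 0, 5], [0, -0.5, 0, 0, 0, 0, 5], [0, 0, 0, 0, 0, 0, 5]]])

```text
time_s: 24.85
eef_pos: [0.6319, 0.0832, 0.0568]
eef_rot: [-0.001, 0.783, 0.623, -0.001]
wrist_force: [-7.0, 0.6, 4.9]
opening: 0.274
grasp_force: 60.0
```

```bash
python3 -c "
from h import *
tun()"
```

```text
tunnel xy [ 1.077e+02 -1.000e-01] F along/left/up [-7. -1.] 4.9
t 24.85 p [631.9  83.2  56.8] yaw -12.99 z [-0.003  0.    -1.   ] F [-7.   0.6  4.9] open 23.4 g 59.99016344547272
```

jog_arm(series=[[[0, -0.5, 0, 0, 0, 0, 5], [0, -0.5, 0, 0, 0, 0, 5], [0, -0.5, 0, 0, 0, 0, 5], [0, -0.5, 0, 0, 0, 0, 5], [0, -0.5, 0, 0, 0, 0, 5], [0, -0.5, 0, 0, 0, 0, 5], [0, 0, 0, 0, 0, 0, 5], [0, 0, 0, 0, 0, 0, 5], [0, 0, 0, 0, 0, 0, 5], [0, 0, 0, 0, 0, 0, 5]]])

```text
time_s: 25.85
eef_pos: [0.6301, 0.0836, 0.0568]
eef_rot: [-0.0, 0.783, 0.622, -0.0]
wrist_force: [-4.6, 1.4, 1.2]
opening: 0.274
grasp_force: 59.3
```

```bash
python3 -c "
from h import *
tun()"
```

```text
tunnel xy [ 1.058e+02 -1.000e-01] F along/left/up [-4.8  0.3] 1.2
t 25.85 p [630.1  83.6  56.8] yaw -13.01 z [-0.001  0.    -1.   ] F [-4.6  1.4  1.2] open 23.4 g 59.30711030960083
```

jog_arm(series=[[[0, -0.4, 0, 0, 0, 0, 5], [0, -0.4, 0, 0, 0, 0, 5], [0, 0, 0, 0, 0, 0, 5], [0, 0, 0, 0, 0, 0, 5], [0, 0, 0, 0, 0, 0, 26], [0, 0, 0, 0, 0, 0, 30], [0, 0, 0, 0, 0, 0, 38], [0, 0, 0, 0, 0, 0, 50], [0, 0, 0, 0, 0, 0, 55], [0, 0, 0, 0, 0, 0, 55]]])

```text
time_s: 26.85
eef_pos: [0.63, 0.0836, 0.0572]
eef_rot: [0.0, 0.783, 0.622, 0.0]
wrist_force: [-0.5, 0.5, 1.1]
opening: 0.646
grasp_force: 0.0
```

jog_arm(series=[[[0, 0, 0, 0, 0, 0, 55], [0, 0, -3, 0, 0, 0, 55], [0, 0, -8, 0, 0, 0, 55], [0, 0, -15, 0, 0, 0, 55], [0, 0, -20, 0, 0, 0, 55], [0, 0, -25, 0, 0, 0, 55], [0, 0, -25, 0, 0, 0, 55], [0, 0, -15, 0, 0, 0, 55], [0, 0, -6, 0, 0, 0, 55], [0, 0, 0, 0, 0, 0, 55]]])

```text
time_s: 27.85
eef_pos: [0.6302, 0.0837, 0.1752]
eef_rot: [0.001, 0.783, 0.623, 0.001]
wrist_force: [0.3, 0.2, 0.5]
opening: 0.643
grasp_force: 0.0
```

Run:
```python
from h import *
tun()
a=np.radians(-13.);Rt=np.array([[np.cos(a),-np.sin(a)],[np.sin(a),np.cos(a)]])
for i in range(6): ctrl.camera("top")
c=ctrl.camera("wrist");cv2.imwrite("pics/w5.png",c["frame"]);P=cloud(c);f=c["frame"].astype(int);Q=(P[...,:2]-[.527,.1075])@Rt*1000;z=P[...,2]*1000
o=(f[...,2]>f[...,0]+60)&(f[...,2]>f[...,1]+40)&(abs(Q[...,0])<90)&(abs(Q[...,1])<60);print(o.sum(),np.percentile(Q[o],[5,50,95],axis=0).round(1).tolist())
b=big((f[...,0]>f[...,2]+60)&(z>86)&(z<100)&(abs(Q[...,1])<40)&(Q[...,0]>60)&(Q[...,0]<150));print("grip",b.sum(),axis(cv2.minAreaRect(Q[b].astype(np.float32))),np.percentile(z[b],[10,50,90]))
tun()
```

```text
tunnel xy [105.9   0. ] F along/left/up [0.3 0.3] 0.5
t 27.85 p [630.2  83.7 175.2] yaw -13.0 z [ 0.002 -0.    -1.   ] F [0.3 0.2 0.5] open 54.9 g 0.0
418 [[-0.4, -14.1], [1.2, -4.0], [1.7, 6.0]]
grip 1182 (array([104.5,   1.6]), -1.57, array([17.2, 23.6])) [91.33734122 93.49737864 94.45692441]
tunnel xy [104.9  -0.2] F along/left/up [-1.2  0.5] 0.3
t 28.2 p [629.2  83.7 173. ] yaw -13.01 z [-0.002  0.    -1.   ] F [-1.   0.8  0.3] open 55.5 g 0.0
```

View pics/w5.png

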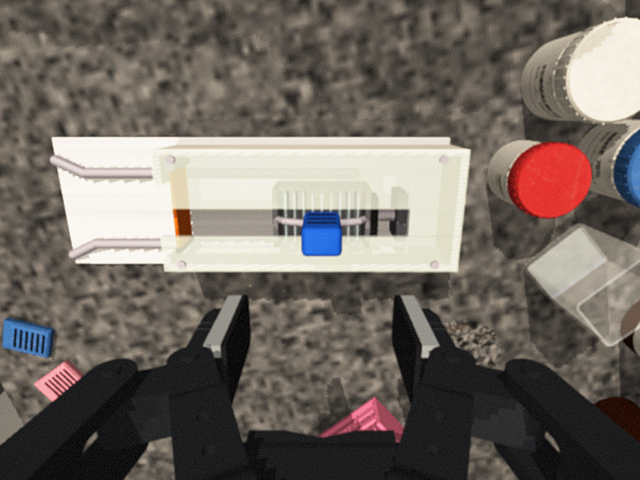

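The view shows the rack inside with its grip at (321,233), upright and free of the gripper. The flap is shut at (182,222). Everything checks out, so I'm handing in.

```bash
python3 -c "
from h import *
print(ctrl.hand_in())"
```

```text
the job is handed in; nothing more can be done
None
```

The job is handed in: the rack went in through the flap and was pressed home with about 11–12 N (wrist reading, including friction), and it now stands released inside, its centre about 104 mm behind the shut flap; no verdict came back.

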